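# Hold the culture flask up to the bench inspection camera

## Robot

A 7-joint arm with a two-finger parallel gripper is mounted at the origin on the work surface. World frame = base frame: x ahead of the robot, y to its left, z up, the work surface at z = 0. Lengths are in m, angles in rad, forces in N, time in s.
With the tool pointing down it reaches from about 0.4 to 0.85 m from the base axis. Payload 10.4 kg.
Tool frame: the origin (TCP) lies at the very end of the fingers, on their centre line; the grasp point (between the pads) lies 19 mm behind it; x points along the fingers, y is the direction in which the jaws open and shut, and the axes are right-handed (so a half turn about x gives the same grasp; the last joint's range is limited). The gripper opens to 85 mm and grips with 20 to 120 N. Pads are 22 mm wide; open, the fingers measure 114 mm over their backs; the gripper's body (76 mm by 85 mm) begins 54 mm behind the grasp point. The pads swing forward as they close: fully open they stand 13 mm farther back than shut.
Start: joints at [1.23, 0.332, -0.065, 1.46, 0.022, 1.35, -0.088], TCP at [0.195, -0.594, 0.231] pointing down, gripper open.
Joint ranges: [-2.6, 2.6], [-0.5, 2.12], [-1.47, 1.34], [0.16, 2.42], [-1.27, 4.41], [0.06, 2.06], [-2.6, 2.6]. Speed limits (rad/s): [2.22, 2.22, 2.79, 2.79, 3.14, 3.14, 3.14].

## Interface

Orientations are given as a unit quaternion [x, y, z, w].
In Python, from workcell import monitor, camera, ticket, regions_of gives the robot as it stands.
- The arm moves only by the tool step_arm, never from a script. Its argument "increments" is a list of rows, each a list of 5 numbers: the finger opening in m, from 0 to 0.0854, then the shift along the world's x, y, z in m, then the turn about the world's z in rad. A call has 1 to 12 rows; each row shifts and turns the commanded pose from where the row before left it; what a row does not reach is not made up. A row lasts 1/12 s, in which the tool goes at most 41.7 mm and 7.16 degrees, less where a joint would pass 70% of its speed; a pose out of reach is approached as far as the arm can. A call with a gripper value outside its range is refused whole. The fingers move at their own pace and stop on an object; "force" is the grip in N (left out, the last holds). Time passes only in rows, so rows that do not move let the fingers close. It gives the time, the measured TCP pose, the force and the opening at its end, in the units of the state.
- monitor.get_obs(): the state, without advancing time (a new reading comes with each control period).
- camera(name): name is "scene" or "side" or "wrist"; returns a dict with "color" (420x560x3 uint8, red, green, blue), "range_z" (420x560 float32, m along the optical axis (not along the pixel's ray), 0 where there is no reading), "fx", "fy", "cx", "cy" (pixels), "cam_to_world" (4x4, takes a point from camera to world coordinates). Camera axes: x right, y up, looking along -z (the intrinsics and any distortion apply to the point x, -y, -z); pixel columns grow to the right and rows downward; lengths in m; the calibration is good to about 2 mm. The wrist camera is an equidistant fisheye: a pixel r from the principal point sees the ray r / f radians off the axis. A picture is of the moment at which its call begins.
- ticket.hand_in(): hands the job in, once; it reports no verdict.
Trained networks look in a picture, given as the dict that the camera call returned (one of the last four; its "shot" number tells which), for a name from the list of things; names that differ only in an ending like _2 or _b are one class to them, and where a whole thing is asked for, a point or a joint stands for the part that bears it (a point fixed in the world has none). Each returns a list of dicts, best first, with "p" (0 to 1); they miss things now and then, are a little off and sometimes report something else, mostly with a low value. They report only what shows in the picture. A call takes as long as a camera call. They do not tell look-alikes from the thing itself.
- regions_of(picture, query): "region" (420x560 bool, what is visible of it) and "centre" ([row, column] in pixels, amid what is visible of it).
The state is a dict: "clock": time; "joint_pos": joint angles; "joint_velocities": joint speeds; "tau": joint torques, N m; "position": TCP position; "ee_rot": TCP orientation; "ft_force": force on the tool from outside, world axes, zero at the start; "torque": the same for the moment, N m; "grip_width": opening from 0.0 (shut) to 1.0 (fully open).
Only numpy, scipy, OpenCV 4.12 (cv2) and the standard library are available. Lean on these libraries where they do the work, as an engineer would, in place of code of your own. Each camera call takes 0.05 s, during which the arm holds its last target. There are 200 camera calls.

## Task

First switch on the inspection camera's ring light: turn the knob on its control box clockwise until it clicks over into its on position. Then lift the flat-sided culture flask out of the blue caddy and hold it up to the camera, upright, the middle of its body on the lens's line of sight and 100 mm in front of the lens face, one broad side square to the lens; finish still holding it there in the air, motionless. Do not touch the camera, and leave the other bottles and everything else on the bench where it stands.

Things in the scene. Friction and masses are not known exactly. Their poses are not given: they have to be found in the camera images.
- lamp_knob (a joint): angle of the black bar-grip knob on the control box: 0 = off, 1.2 = on (end stop), growing as the knob is turned clockwise seen from above. A sprung toggle detent: it takes up to 0.09 N m to turn, let go before half-way (0.6) it springs back to off, past half-way it snaps over to on (1.2) by itself and stays.
- lamp_knob_grip (a point): point on the knob's vertical axis, 87 mm above the bench, at the height to grip. The knob's grip is an upright bar 42 mm long (along this point's x axis, which turns with the knob), 14 mm thick (y), its top 94 mm above the bench, rising 30 mm clear above a disc of 44 mm diameter. The control box under it is grey, 110 x 100 x 50 mm, fixed to the bench.
- flask_mid (a point): the flat culture flask, loose, about 60 g: centre of its pale frosted body. The body is 24 mm thick (point x), 52 mm wide (point y) and 66 mm tall (z up); this point is 33 mm above its underside. The two broad sides, alike, face along +x and -x. On top: a neck of 18 mm diameter and a white cap. It stands in one of the three compartments of the caddy; the other two hold a round and a square bottle of the same plastic with the same cap.
- flask_cap (a point): centre of the flask's round white screw cap, 24 mm diameter and 24 mm tall, 59 mm straight above flask_mid; the cap's underside is 14 mm above the top of the body. The cap is tight and does not turn.
- caddy: blue open tray with three compartments in a row along its y axis (pitch 99 mm), 100 x 300 mm outside, rim 26 mm above the bench, inner floor about 4 mm, fixed. Origin under its centre.
- camera: inspection camera, fixed: grey head on a post with a dark foot plate. Origin on the bench under the head; z up; the lens looks level along the body's -x axis, its optical axis 200 mm above the bench. The face of the lens and its white ring light (60 mm diameter) lies 60 mm from the origin along -x. The top of the head is 229 mm above the bench.
- focus (a point): empty point on the lens axis, 100 mm in front of the lens face, 200 mm above the bench, where the middle of the flask's body belongs; axes as the camera's.
- bottle_round: round bottle in the caddy, 44 mm diameter body 66 mm tall, 104 mm tall with its cap; leave. Origin under its centre.
- bottle_square: square bottle in the caddy, 40 x 40 mm body 66 mm tall, 104 mm tall with its cap; leave. Origin under its centre.
- tube_rack: blue microtube rack 85 x 190 mm, 38 mm tall with tubes; leave. Origin under its centre.
- tip_box: orange pipette tip box 85 x 120 mm, 64 mm tall; leave. Origin under its centre.
- swab_jar: glass jar with dark lid, 68 mm diameter, 99 mm tall; leave. Origin under its centre.
- timer: white bench timer 60 x 75 mm, 19 mm thick; leave. Origin under its centre.
- dishes: stack of three covered petri dishes, 90 mm diameter, 44 mm tall, one loose block; leave. Origin under its centre.
- lamp_box: the control box that carries the knob; fixed. Origin under its centre.
- flask: the flat flask as a whole; origin at the centre of its underside, axes as flask_mid.
There are look-alikes about, which are no part of the job. Leave any pink look-alike of the camera alone.

How it is judged:
On the way, in this order (a step that is already met when the one before it is completed fails the run):
1. the ring-light knob is turned over its detent to on (value of joint lamp_knob above 1 rad), for 0.2 s.
2. the flask is lifted clear of the caddy in the fingers (height (world z) of flask_mid above 0.1 m and contact force between flask and the fingers above 0.5 N), for 0.2 s.
At the end, for the whole second after the job is handed in: Knob on (over 1.0). Flask still, held only by the fingers, body centre within 18 mm of the lens axis sideways and in height, 75 to 125 mm from the lens face, upright within 0.17 rad, a broad side square to the lens within 0.2 rad. Other loose things within 30 mm of their start (value of joint lamp_knob above 1 rad and x of flask_mid in the frame of camera between -0.185 and -0.135 m and y of flask_mid in the frame of camera between -0.018 and 0.018 m and z of flask_mid in the frame of camera between 0.182 and 0.218 m and angle between flask_mid's own z axis and vertical below 0.17 rad and angle between the x axis of flask_mid and the x axis of camera, either way round below 0.2 rad and contact force between flask and the fingers above 0.5 N and contact force between flask and camera below 0.05 N and contact force between flask and lamp_box below 0.05 N and contact force between flask and caddy below 0.05 N and linear speed of flask below 0.02 m/s and distance of each of bottle_round, bottle_square, tube_rack, tip_box, swab_jar, timer, dishes from where it was at the start of the episode below 0.03 m); the arm keeps its last pose, push and grip.
It fails at once if the camera is touched (contact force between camera and anything else above 1 N).
It fails at once if another loose thing on the bench is moved by more than 30 mm (distance of any of bottle_round, bottle_square, tube_rack, tip_box, swab_jar, timer, dishes from where it was at the start of the episode above 0.03 m).
It also fails if it takes over 58 s, if anything falls off the work surface, if the arm or the gripper's body presses on something with over 40 N, if the wrist force passes 120 N, or if a joint passes its speed limit or range.

## Working session

There is one attempt and no reset: what is moved stays moved. The work goes in short steps, Python scripts to look and compute and a tool call to move; the robot and the scene stay as the last step left them, time stands still between calls to the robot, and variables do not carry over. Pictures are saved under pics/ and viewed, about 8 in all and at most 12, crops included, and the job is handed in when it is done.

Besides the shell and the picture viewer there is one more tool, called after "Emit:" as name(argument=value, ...) on one line, values as JSON. step_arm: Moves the arm, as the interface text tells. Its arguments: {"type":"object","properties":{"increments":{"type":"array"},"force":{"type":"number"}},"required":["increments"]}

```bash
mkdir -p pics
cat > h.py <<'E'
import numpy as np, cv2
from workcell import monitor, camera, ticket, regions_of
def cloud(p):
    z=p["range_z"]; v,u=np.mgrid[:z.shape[0],:z.shape[1]]
    c=np.stack([(u-p["cx"])/p["fx"]*z,-(v-p["cy"])/p["fy"]*z,-z],-1)
    T=p["cam_to_world"]; return c@T[:3,:3].T+T[:3,3]
def save(p,n,crop=None,s=1):
    im=p["color"][:,:,::-1]
    if crop: r0,r1,c0,c1=crop; im=im[r0:r1,c0:c1]
    cv2.imwrite(n,cv2.resize(im,None,fx=s,fy=s,interpolation=cv2.INTER_CUBIC))
E
python3 - <<'E'
from h import *
o=monitor.get_obs(); print({k:np.round(v,3) for k,v in o.items()})
for n in ("scene","side"):
    p=camera(n); save(p,f"pics/{n}0.png",s=1.4); W=cloud(p); print(n,np.round(p["cam_to_world"][:3,3],2))
    for q in ["lamp_knob","flask","flask_cap","caddy","camera","bottle_round","bottle_square","lamp_box","tip_box","swab_jar","timer","dishes","tube_rack"]:
        for r in regions_of(p,q)[:3]:
            m=r["region"]&(p["range_z"]>0)
            if m.sum()<5: continue
            P=W[m]; print(q,round(r["p"],2),np.round(r["centre"]),m.sum(),"med",np.round(np.median(P,0),3),"lo",np.round(np.percentile(P,3,0),3),"hi",np.round(np.percentile(P,97,0),3))
E
```

```text
{'clock': np.float64(0.0), 'joint_pos': array([ 1.23 ,  0.333, -0.065,  1.461,  0.022,  1.35 , -0.089]), 'joint_velocities': array([ 0.001, -0.001, -0.001,  0.001, -0.   , -0.001,  0.001]), 'tau': array([ 0.0000e+00, -6.2546e+01,  5.0000e-02, -3.9161e+01,  1.6000e-02,
        1.0000e-02,  0.0000e+00]), 'position': array([ 0.195, -0.593,  0.23 ]), 'ee_rot': array([-0.698, -0.112,  0.698, -0.111]), 'ft_force': array([0.023, 0.501, 0.296]), 'torque': array([-0.03 ,  0.028,  0.053]), 'grip_width': np.float64(0.999)}
scene [1.44 0.54 0.92]
lamp_knob 0.74 [215. 385.] 628 med [0.345 0.32  0.083] lo [0.219 0.268 0.   ] hi [0.585 0.363 0.228]
lamp_knob 0.64 [282. 375.] 3879 med [0.624 0.376 0.037] lo [0.562 0.304 0.006] hi [0.665 0.444 0.23 ]
lamp_knob 0.59 [215. 307.] 138 med [0.449 0.103 0.07 ] lo [0.425 0.082 0.059] hi [0.46  0.117 0.095]
flask 0.56 [202. 215.] 385 med [ 0.492 -0.183  0.055] lo [ 0.469 -0.206  0.008] hi [ 0.507 -0.162  0.108]
flask 0.3 [282. 245.] 2098 med [0.731 0.066 0.028] lo [ 0.68  -0.033  0.004] hi [0.768 0.151 0.033]
flask_cap 0.76 [203. 218.] 422 med [ 0.491 -0.183
[... 2945 characters left out ...]
 1107 med [ 0.718 -0.256  0.057] lo [ 0.684 -0.331  0.006] hi [ 0.764 -0.218  0.065]
swab_jar 0.59 [348. 286.] 1167 med [0.32  0.327 0.097] lo [0.294 0.29  0.014] hi [0.351 0.348 0.101]
timer 0.77 [238. 165.] 257 med [0.76  0.206 0.018] lo [0.718 0.19  0.01 ] hi [0.779 0.253 0.022]
timer 0.32 [147. 334.] 331 med [ 0.502 -0.269  0.068] lo [ 0.488 -0.292  0.009] hi [ 0.527 -0.255  0.109]
dishes 0.59 [162. 250.] 738 med [ 0.703 -0.119  0.043] lo [ 0.669 -0.167  0.007] hi [ 0.747 -0.088  0.048]
tube_rack 0.6 [207. 210.] 1918 med [0.712 0.07  0.028] lo [ 0.673 -0.027  0.007] hi [0.761 0.152 0.033]
tube_rack 0.58 [238. 167.] 247 med [0.756 0.205 0.018] lo [0.717 0.183 0.004] hi [0.776 0.254 0.023]
```

View pics/scene0.png

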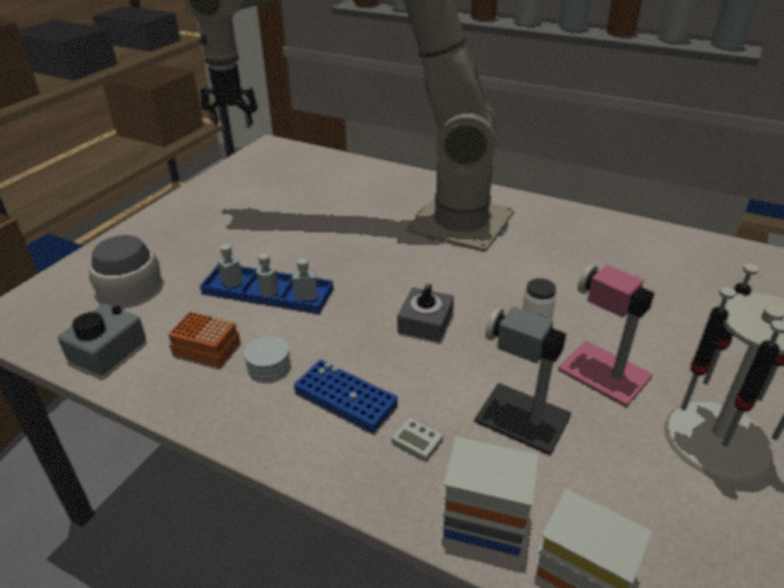

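View pics/side0.png

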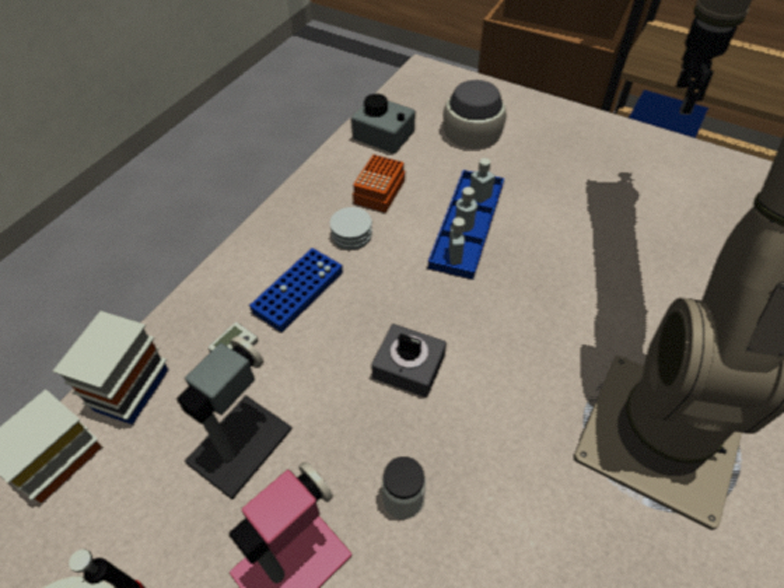

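Scene view (1.4× pixels): the grey control box with the bar knob is at (427,310). The caddy bottles are at (230,265), (265,275) and (305,280). The grey camera is at (525,335), and the pink look-alike at (615,290) is to be left alone. The teal box at (102,335) is a hotplate-like thing with a round knob, not the lamp box. Next I measure the geometry and enlarge the candidates.

Run:
```python
from h import *
ps={n:camera(n) for n in ("scene","side")}
A=ps["scene"]["color"][170:250,150:350]; B=ps["side"]["color"][105:285,240:340]
a=cv2.resize(A,None,fx=3.8,fy=3.8,interpolation=cv2.INTER_CUBIC)[:, :, ::-1]
b=cv2.resize(B,None,fx=3.2,fy=3.2,interpolation=cv2.INTER_CUBIC)[:, :, ::-1]
cv2.imwrite("pics/a.png",a)
cv2.imwrite("pics/b.png",b)
pts=np.concatenate([np.c_[cloud(p).reshape(-1,3),p["color"].reshape(-1,3)] for p in ps.values()])
def rect(m,t):
    P=pts[m][:,:2].astype(np.float32)
    (c,s,an)=cv2.minAreaRect(P*1000); print(t,len(P),"c",np.round(c),"size",np.round(s),"ang",round(an,1),"zmax",pts[m][:,2].max().round(3))
X,Y,Z=pts[:,0],pts[:,1],pts[:,2]
def box(x,y,rx,ry,z0,z1): return (abs(X-x)<rx)&(abs(Y-y)<ry)&(Z>z0)&(Z<z1)
rect(box(.435,.104,.09,.09,.045,.054),"box top")
rect(box(.435,.104,.06,.06,.072,.1),"knob bar"); rect(box(.435,.104,.06,.06,.088,.1),"knob bar top")
rect(box(.61,.375,.09,.09,.006,.016),"cam foot"); rect(box(.6,.36,.12,.1,.222,.24),"head top")
rect(box(.6,.36,.13,.11,.16,.24),"head all")
for x,y,n in ((.49,-.183,"flask?"),(.515,-.27,"mid"),(.52,-.37,"far")):
    rect(box(x,y,.045,.045,.03,.07),n+" body"); rect(box(x,y,.045,.045,.086,.12),n+" cap")
rect(box(.51,-.28,.12,.19,.016,.032),"caddy rim")
# lens ring: bright pts
br=pts[:,3:].min(1)>110; h=box(.6,.36,.14,.12,.16,.24)
rect(h&br,"ring"); print(np.round(np.median(pts[h&br][:,:3],0),3))
```

```text
box top 1508 c [437.  98.] size [115. 102.] ang 8.2 zmax 0.054
knob bar 231 c [440.  98.] size [45. 16.] ang 7.6 zmax 0.097
knob bar top 137 c [439.  97.] size [42. 16.] ang 7.2 zmax 0.097
cam foot 4272 c [611. 377.] size [152. 117.] ang 84.6 zmax 0.016
head top 1721 c [610. 358.] size [122.  63.] ang 84.0 zmax 0.234
head all 3782 c [610. 359.] size [126.  64.] ang 84.7 zmax 0.234
flask? body 321 c [ 490. -179.] size [58. 55.] ang 62.4 zmax 0.07
flask? cap 155 c [ 486. -187.] size [25. 26.] ang 41.6 zmax 0.112
mid body 317 c [ 512. -261.] size [70. 45.] ang 76.1 zmax 0.07
mid cap 144 c [ 509. -277.] size [25. 25.] ang 50.7 zmax 0.112
far body 386 c [ 518. -379.] size [46. 45.] ang 64.9 zmax 0.07
far cap 137 c [ 517. -381.] size [25. 29.] ang 2.6 zmax 0.111
caddy rim 1285 c [ 505. -286.] size [109. 306.] ang 11.8 zmax 0.032
ring 231 c [610. 345.] size [97. 55.] ang 87.0 zmax 0.232
[0.601 0.305 0.228]
```

View pics/a.png

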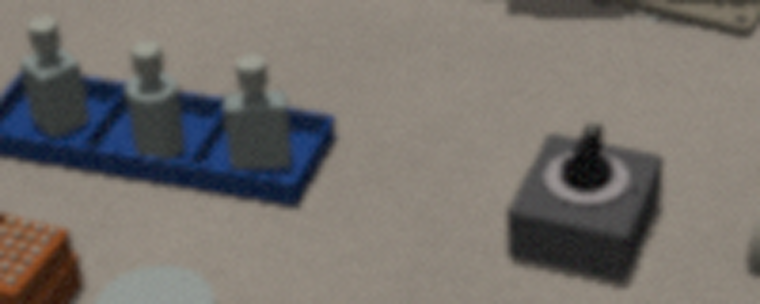

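View pics/b.png

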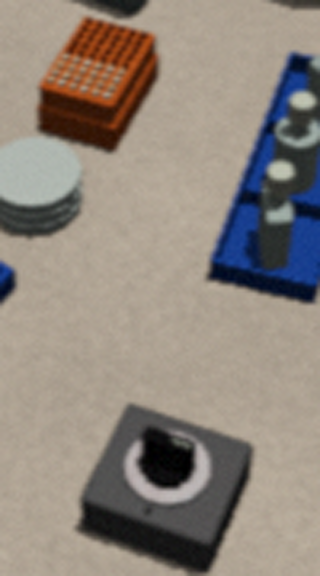

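The crops settle the flask: its body is flat and wide in the scene view and thin in the side view. It is the bottle in the caddy's +y end compartment, cap at about (0.487, -0.187). The middle bottle is round and the far one square. The knob bar is at (0.439, 0.098) with its long axis at about 7.5° from world x. I'm moving above the knob now with the jaw turned to about 97.5°, which leaves joint 7 room for the clockwise turn.

Emit:
step_arm(increments=[[0.0854,0.0138,0.0244,0,0.123],[0.0854,0.0138,0.0244,0,0.123],[0.0854,0.0138,0.0244,0,0.123],[0.0854,0.0138,0.0244,0,0.123],[0.0854,0.0138,0.0244,0,0.123],[0.0854,0.0138,0.0244,0,0.123],[0.0854,0.0138,0.0244,0,0.123],[0.0854,0.0138,0.0244,0,0.123],[0.0854,0.0138,0.0244,0,0.123],[0.0854,0.0138,0.0244,0,0.123],[0.0854,0.0138,0.0244,0,0.123],[0.0854,0.0138,0.0244,0,0.123]])

```text
clock: 2.5
position: [0.3614, -0.2997, 0.2316]
ee_rot: [0.44, 0.554, -0.44, 0.554]
ft_force: [0.3, 0.8, -1.0]
grip_width: 1.0
```

Emit:
step_arm(increments=[[0.0854,0.0065,0.0332,0,0.123],[0.0854,0.0065,0.0332,0,0.123],[0.0854,0.0065,0.0332,0,0.123],[0.0854,0.0065,0.0332,0,0.123],[0.0854,0.0065,0.0332,0,0.123],[0.0854,0.0065,0.0332,0,0.123],[0.0854,0.0065,0.0332,0,0.123],[0.0854,0.0065,0.0332,0,0.123],[0.0854,0.0065,0.0332,0,0.123],[0.0854,0.0065,0.0332,0,0.123],[0.0854,0.0065,0.0332,0,0.123],[0.0854,0.0065,0.0332,0,0.123]])

```text
clock: 3.5
position: [0.439, 0.0991, 0.2317]
ee_rot: [-0.048, 0.705, 0.047, 0.706]
ft_force: [0.4, -0.0, 0.2]
grip_width: 0.996
```

Emit:
step_arm(increments=[[0.0854,0,0,0,0],[0.0854,0,0,0,0]])

```text
clock: 3.67
position: [0.4388, 0.0993, 0.2315]
ee_rot: [-0.046, 0.706, 0.047, 0.706]
ft_force: [0.8, -0.0, -0.6]
grip_width: 1.0
```

```bash
cat >> h.py <<'E'
from scipy.spatial.transform import Rotation as R
def state():
    o=monitor.get_obs(); M=R.from_quat(o["ee_rot"]).as_matrix()
    print("t",round(float(o["clock"]),2),"pos",np.round(o["position"],4),"jaw deg",round(float(np.degrees(np.arctan2(M[1,1],M[0,1]))),1),"toolx",np.round(M[:,0],3),"q7",np.round(o["joint_pos"],2),"F",np.round(o["ft_force"],1),"w",round(float(o["grip_width"]),3)); return o
def wcloud(p):
    z=p["range_z"]; v,u=np.mgrid[:z.shape[0],:z.shape[1]]
    dx=(u-p["cx"])/p["fx"]; dy=(v-p["cy"])/p["fy"]; r=np.hypot(dx,dy)+1e-9
    t=np.where(r<1.4,np.tan(np.minimum(r,1.4)),0)
    c=np.stack([dx/r*t*z,-dy/r*t*z,-z],-1); T=p["cam_to_world"]; return c@T[:3,:3].T+T[:3,3]
E
python3 - <<'E'
from h import *
state()
p=camera("wrist"); save(p,"pics/w1.png",s=1.4); W=wcloud(p)
for r in regions_of(p,"lamp_knob")[:2]: print(r["p"],np.round(r["centre"]),np.round(np.median(W[r["region"]],0),3))
P=W.reshape(-1,3); P=P[np.isfinite(P).all(1)]
m=(abs(P[:,0]-.438)<.05)&(abs(P[:,1]-.098)<.05)
for lo,hi in((.045,.056),(.078,.1),(.088,.1)):
    q=P[m&(P[:,2]>lo)&(P[:,2]<hi)]; print(lo,len(q),cv2.minAreaRect((q[:,:2]*1000).astype(np.float32)) if len(q)>4 else 0)
E
```

```text
t 3.67 pos [0.4388 0.0993 0.2315] jaw deg 97.6 toolx [ 0.     0.001 -1.   ] q7 [ 0.56 -0.02 -0.86  1.86 -0.02  1.3   1.41] F [ 0.8 -0.  -0.6] w 1.0
0.82 [191. 274.] [0.437 0.092 0.065]
0.37 [318.  23.] [ 0.694 -0.291  0.057]
0.045 6323 ((437.98291015625, 97.94722747802734), (99.9756851196289, 99.85073852539062), 0.03690526261925697)
0.078 706 ((437.93560791015625, 91.94713592529297), (40.233116149902344, 13.401275634765625), 7.622237205505371)
0.088 683 ((437.97845458984375, 91.94324493408203), (40.14278793334961, 13.381721496582031), 7.679346084594727)
```

View pics/w1.png

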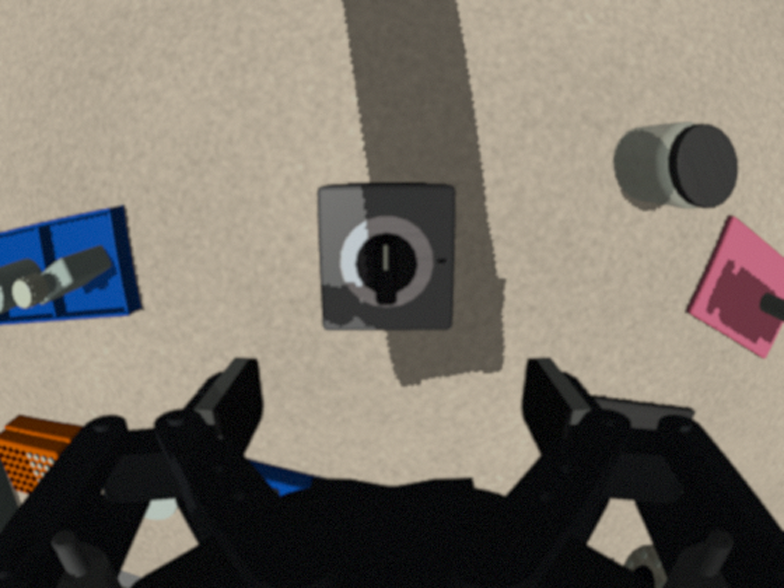

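Wrist view: the bar knob is at (386,262), slightly left of the midline between the fingers at about (393). So the knob sits roughly 5 mm to -y of the TCP. The fixed cameras put it 6 mm away from that, so I'm checking each camera separately.

Run:
```python
from h import *
for n in("scene","side","wrist"):
    p=camera(n); W=(wcloud if n=="wrist" else cloud)(p); P=W.reshape(-1,3)
    print(n,p["fx"],p["cx"],np.round(p["cam_to_world"],3).tolist() if n=="wrist" else "")
    for c,r,lo,hi in(((.438,.098),.09,.046,.054),((.438,.096),.045,.09,.1),((.487,-.187),.04,.1,.115),((.51,-.277),.04,.1,.115)):
        q=P[(abs(P[:,0]-c[0])<r)&(abs(P[:,1]-c[1])<r)&(P[:,2]>lo)&(P[:,2]<hi)]
        if len(q)>4: print(lo,len(q),np.round(np.array(sum([list(np.atleast_1d(x)) for x in cv2.minAreaRect((q[:,:2]*1000).astype(np.float32))],[])),1),"zmed",np.median(q[:,2]).round(4))
```

```text
scene 457.7260657423446 272.87761755149427 
0.046 478 [440.1  98.3 114.1  99.6   8.1] zmed 0.05
0.09 41 [438.1  98.1  47.7  13.8   8.6] zmed 0.0941
0.1 42 [ 483.7 -189.5   26.    24.6    6.3] zmed 0.1066
0.1 36 [ 509.1 -277.    24.    23.4   16.2] zmed 0.107
side 429.5861462263641 277.8693333955092 
0.046 983 [437.8  97.9 108.6 100.7   8.1] zmed 0.0499
0.09 86 [437.6  97.7  40.7  14.4   7.5] zmed 0.0938
0.1 60 [ 486.  -185.8   21.1   24.5   70.9] zmed 0.1071
0.1 50 [ 508.5 -276.2   20.9   23.2   25.7] zmed 0.1068
wrist 325.19226210127806 279.876306529713 [[-0.126, -0.958, -0.259, 0.374], [0.992, -0.122, -0.031, 0.086], [-0.001, -0.261, 0.965, 0.374], [0.0, 0.0, 0.0, 1.0]]
0.046 6529 [437.9  92.8 109.7 100.3   8.6] zmed 0.0498
0.09 695 [438.3  92.2  40.5  13.6   7.4] zmed 0.0936
0.1 317 [ 486.  -191.3   23.9   24.8   57.3] zmed 0.1076
```

Both fixed cameras agree on y = 0.098 and the wrist view says about 0.093–0.095, so I take y ≈ 0.097. The 85 mm opening easily covers the difference. Descending, then closing gently.

Emit:
step_arm(increments=[[0.0854,-0.0005,-0.002,-0.035,0],[0.06,0,0,-0.035,0],[0.06,0,0,-0.035,0],[0.06,0,0,-0.03,0],[0.06,0,0,-0.015,0],[0.06,0,0,-0.0105,0],[0.03,0,0,0,0],[0.03,0,0,0,0],[0.03,0,0,0,0],[0.03,0,0,0,0]], force=25)

```text
clock: 4.75
position: [0.4394, 0.0954, 0.0721]
ee_rot: [-0.045, 0.705, 0.045, 0.706]
ft_force: [0.1, 0.9, 0.8]
grip_width: 0.348
```

Run:
```python
from h import *
state()
p=camera("wrist"); save(p,"pics/w2.png",(100,400,130,430),2)
```

```text
t 4.75 pos [0.4394 0.0954 0.0721] jaw deg 97.3 toolx [ 0.002 -0.    -1.   ] q7 [ 0.49  0.2  -0.86  2.05  0.19  0.96  1.24] F [0.1 0.9 0.8] w 0.348
```

View pics/w2.png

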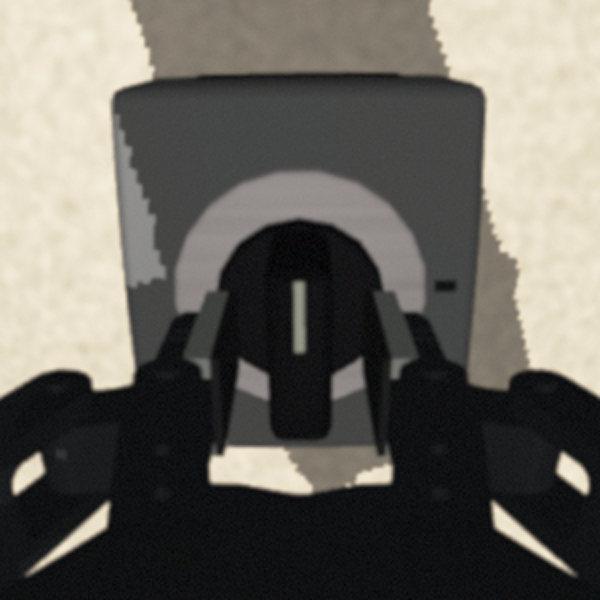

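Knob bar is centred between the pads (crop column 300; pads at 225 and 375). Closing fully, then turning clockwise.

Emit:
step_arm(increments=[[0.005,0,0,0,0],[0.005,0,0,0,0],[0.005,0,0,0,0],[0.005,0,0,0,0]], force=50)

```text
clock: 5.13
position: [0.439, 0.0953, 0.0716]
ee_rot: [-0.045, 0.705, 0.045, 0.706]
ft_force: [-1.5, -1.6, 7.6]
grip_width: 0.152
```

Emit:
step_arm(increments=[[0.005,0,0,0,-0.1],[0.005,0,0,0,-0.1],[0.005,0,0,0,-0.1],[0.005,0,0,0,-0.1],[0.005,0,0,0,-0.1],[0.005,0,0,0,-0.1]])

```text
clock: 5.63
position: [0.4389, 0.0948, 0.0716]
ee_rot: [0.167, 0.687, -0.167, 0.687]
ft_force: [-2.9, -2.2, 8.4]
grip_width: 0.152
```

Emit:
step_arm(increments=[[0.005,0,0,0,-0.1],[0.005,0,0,0,-0.1],[0.005,0,0,0,-0.1],[0.005,0,0,0,-0.1],[0.005,0,0,0,-0.1],[0.005,0,0,0,-0.05],[0.005,0,0,0,0]])

```text
clock: 6.22
position: [0.4386, 0.0946, 0.0716]
ee_rot: [0.347, 0.616, -0.348, 0.616]
ft_force: [-4.2, -5.1, 9.9]
grip_width: 0.154
```

Emit:
step_arm(increments=[[0.05,0,0,0,0],[0.05,0,0,0,0],[0.05,0,0,0,0],[0.06,0,0,0.02,0],[0.06,0,0,0.035,0],[0.06,0,0,0.035,0],[0.06,0,0,0.035,0],[0.06,0,0,0.025,0],[0.06,0.0025,-0.038,0,0],[0.06,0.0025,-0.038,0,0]])

```text
clock: 7.05
position: [0.4444, 0.0204, 0.2229]
ee_rot: [0.345, 0.616, -0.344, 0.619]
ft_force: [1.6, -1.5, -0.6]
grip_width: 0.705
```

Run:
```python
from h import *
state()
ps={n:camera(n) for n in("side","scene","wrist")}
for n,p in ps.items():
    P=(wcloud if n=="wrist" else cloud)(p).reshape(-1,3)
    for c,r,lo,hi in(((.438,.096),.045,.085,.1),((.486,-.189),.045,.063,.073),((.486,-.189),.035,.098,.115)):
        q=P[(abs(P[:,0]-c[0])<r)&(abs(P[:,1]-c[1])<r)&(P[:,2]>lo)&(P[:,2]<hi)]
        if len(q)>4: print(n,lo,len(q),np.round(np.array(sum([list(np.atleast_1d(x)) for x in cv2.minAreaRect((q[:,:2]*1000).astype(np.float32))],[])),1),"zmed",np.median(q[:,2]).round(4))
save(ps["wrist"],"pics/w3.png",s=1.4)
```

```text
t 7.05 pos [0.4444 0.0204 0.2229] jaw deg 31.7 toolx [ 0.004 -0.    -1.   ] q7 [ 0.51 -0.04 -0.63  1.89 -0.02  1.27  0.44] F [ 1.6 -1.5 -0.6] w 0.705
side 0.085 92 [438.5  98.2  12.3  40.   29.5] zmed 0.0934
side 0.063 5 [ 468.9 -169.4    8.3    1.9   33.9] zmed 0.0651
side 0.098 39 [ 481.  -187.1   24.8   15.7   78.4] zmed 0.1064
scene 0.085 69 [441.3  98.   19.6  39.5  30.5] zmed 0.0927
scene 0.063 78 [ 488.4 -184.8   29.5   48.4   31.7] zmed 0.0687
scene 0.098 45 [ 485.2 -187.    28.7   21.9   33.9] zmed 0.1066
wrist 0.085 838 [438.8  92.6  15.   41.6  27.7] zmed 0.0935
wrist 0.063 126 [ 475.4 -171.9   19.4   14.7   53.9] zmed 0.0683
```

View pics/w3.png

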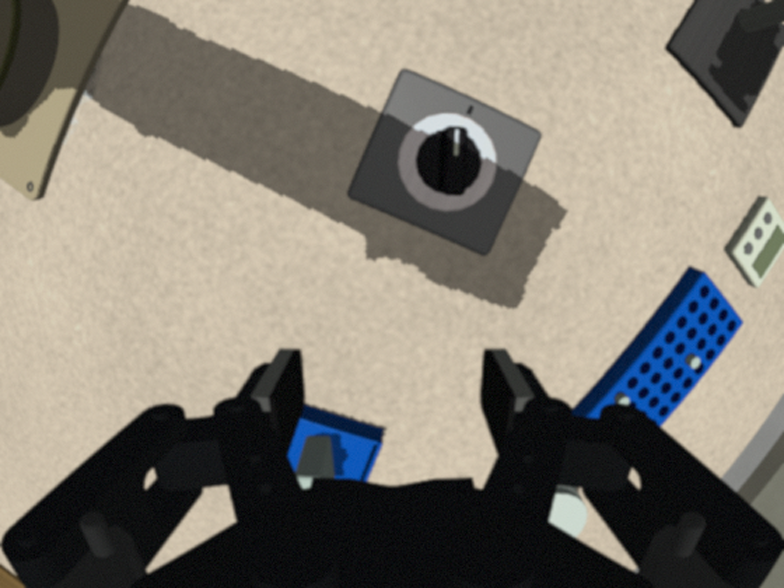

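The bar now lies at about -60.5°, down from +7.6°: 1.19 rad clockwise, so the knob is on. In the wrist view the pointer at (457,140) has moved round. The flask's thin axis is at about 32°, matching the jaw at 31.7°. Going over the cap and part-way down.

Emit:
step_arm(increments=[[0.06,0.006,-0.03,0,0],[0.06,0.006,-0.03,0,0],[0.06,0.006,-0.03,0,0],[0.06,0.006,-0.03,0,0],[0.06,0.006,-0.03,0,0],[0.06,0.006,-0.03,0,0],[0.06,0.006,-0.029,0,0],[0.06,0,0,-0.03,0],[0.06,0,0,-0.03,0],[0.06,0,0,-0.02,0],[0.06,0,0,0,0]])

```text
clock: 8.12
position: [0.4833, -0.1877, 0.1366]
ee_rot: [0.345, 0.62, -0.345, 0.615]
ft_force: [-0.4, 0.7, -0.1]
grip_width: 0.705
```

Run:
```python
from h import *
state()
p=camera("wrist"); save(p,"pics/w4.png",s=1.4); P=wcloud(p).reshape(-1,3)
for c,r,lo,hi in(((.486,-.189),.045,.063,.073),((.486,-.189),.035,.102,.115)):
    q=P[(abs(P[:,0]-c[0])<r)&(abs(P[:,1]-c[1])<r)&(P[:,2]>lo)&(P[:,2]<hi)]
    if len(q)>4: print(lo,len(q),np.round(np.array(sum([list(np.atleast_1d(x)) for x in cv2.minAreaRect((q[:,:2]*1000).astype(np.float32))],[])),1),"zmed",np.median(q[:,2]).round(4))
```

```text
t 8.12 pos [ 0.4833 -0.1877  0.1366] jaw deg 31.5 toolx [-0.006  0.004 -1.   ] q7 [ 0.68  0.21 -0.44  1.83  0.1   1.12  0.76] F [-0.4  0.7 -0.1] w 0.705
0.063 1128 [ 485.6 -192.1   23.9   51.4   32.4] zmed 0.0697
0.102 1366 [ 485.9 -192.3   24.6   24.3   48.4] zmed 0.1078
```

View pics/w4.png

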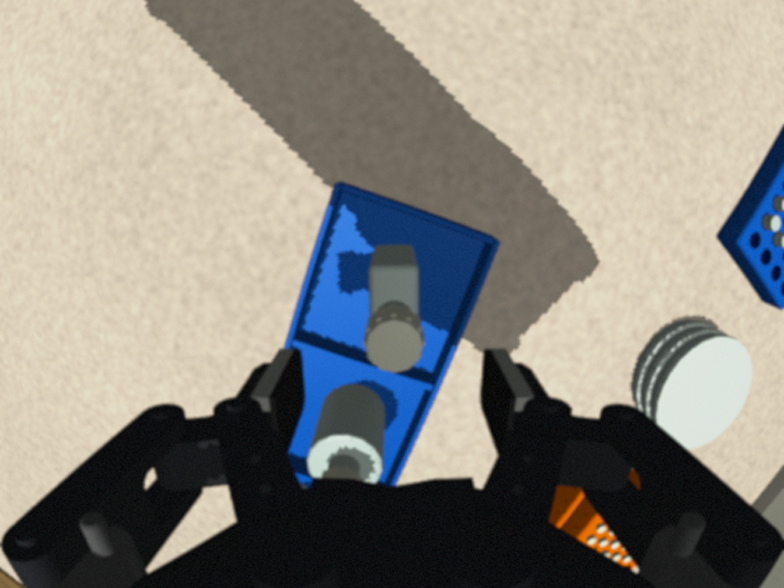

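The flask is in the end compartment, cap at (395,342), midway between the fingers at 300 and 485. Going down to the cap and closing.

Emit:
step_arm(increments=[[0.06,0.002,-0.002,-0.02,0],[0.06,0,0,-0.02,0],[0.06,0,0,-0.0175,0],[0.06,0,0,0,0],[0.03,0,0,0,0],[0.03,0,0,0,0],[0.01,0,0,0,0],[0.01,0,0,0,0],[0.01,0,0,0,0],[0.01,0,0,0,0]], force=40)

```text
clock: 9.0
position: [0.4885, -0.192, 0.0854]
ee_rot: [0.346, 0.616, -0.346, 0.618]
ft_force: [-2.1, 0.1, 6.9]
grip_width: 0.261
```

Emit:
step_arm(increments=[[0.01,0,0,0,0],[0.01,0,0,0.01,0],[0.01,0,0,0.02,0],[0.01,0,0,0.025,0],[0.01,0,0,0.025,0],[0.01,0,0,0.025,0],[0.01,0,0,0.025,0],[0.01,0,0,0.025,0],[0.01,0,0,0.02,0],[0.01,0,0,0.015,0],[0.01,0,0,0.01,0],[0.01,0,0,0,0]])

```text
clock: 10.0
position: [0.4882, -0.1916, 0.2863]
ee_rot: [0.346, 0.615, -0.346, 0.618]
ft_force: [0.5, -0.4, -1.1]
grip_width: 0.266
```

Run:
```python
from h import *
o=state(); t=o["position"]
for n in("scene","side"):
    p=camera(n); P=cloud(p).reshape(-1,3)
    q=P[(np.hypot(P[:,0]-t[0],P[:,1]-t[1])<.045)&(P[:,2]<t[2]-.008)&(P[:,2]>t[2]-.08)]
    print(n,len(q),"z",np.round(np.percentile(q[:,2],[1,50,99]),3),np.round(np.array(sum([list(np.atleast_1d(x)) for x in cv2.minAreaRect((q[:,:2]*1000).astype(np.float32))],[])),1))
```

```text
t 10.0 pos [ 0.4882 -0.1916  0.2863] jaw deg 31.5 toolx [ 0.004 -0.002 -1.   ] q7 [ 0.69  0.11 -0.43  1.62  0.05  1.42  0.8 ] F [ 0.5 -0.4 -1.1] w 0.266
scene 391 z [0.207 0.245 0.274] [ 490.5 -183.7   26.9   52.4   24.4]
side 309 z [0.207 0.249 0.276] [ 485.3 -185.6   24.7   54.8   32.9]
```

Flask lifted and held. Its underside is at about 0.207 with the TCP at 0.286, so the TCP sits about 47 mm above flask_mid. Carrying it towards focus, stopping short, and turning +0.91 rad.

Emit:
step_arm(increments=[[0.01,0.004,0.014,0,0.04],[0.01,0.008,0.025,0,0.076],[0.01,0.01,0.034,0,0.088],[0.01,0.01,0.034,0,0.088],[0.01,0.01,0.034,0,0.088],[0.01,0.01,0.034,0,0.088],[0.01,0.01,0.034,0,0.088],[0.01,0.01,0.034,0,0.088],[0.01,0.01,0.034,0,0.088],[0.01,0.01,0.034,0,0.088],[0.01,0.009,0.028,0,0.076],[0.01,0.005,0.015,0,0.017]])

```text
clock: 11.1
position: [0.5923, 0.1678, 0.2819]
ee_rot: [0.035, 0.707, -0.034, 0.705]
ft_force: [0.3, -0.6, -0.5]
grip_width: 0.262
```

Emit:
step_arm(increments=[[0.01,0,0,-0.01,0],[0.01,0,0,-0.015,0],[0.01,0,0,-0.01,0],[0.01,0,0,0,0],[0.01,0,0,0,0]])

```text
clock: 11.52
position: [0.5929, 0.1618, 0.2475]
ee_rot: [0.038, 0.707, -0.039, 0.705]
ft_force: [-0.9, -0.1, -0.1]
grip_width: 0.267
```

```bash
cat > m.py <<'E'
from h import *
o=state(); t=o["position"]
ps={n:camera(n) for n in("scene","side")}
def mr(q): return np.round(np.array(sum([list(np.atleast_1d(x)) for x in cv2.minAreaRect((q[:,:2]*1000).astype(np.float32))],[])),1)
for n,p in ps.items():
    P=cloud(p).reshape(-1,3)
    q=P[(np.hypot(P[:,0]-t[0],P[:,1]-t[1])<.042)&(P[:,2]<t[2]-.016)&(P[:,2]>t[2]-.09)]
    print(n,"flask",len(q),"z",np.round(np.percentile(q[:,2],[1,50,99]),3),mr(q))
    b=q[(q[:,2]<t[2]-.02)]; print("   body",mr(b), "axis tilt top/bot means",[np.round(b[(b[:,2]>t[2]-.05+k)&(b[:,2]<t[2]-.035+k)].mean(0),3) for k in(0,-.03)])
    h=P[(abs(P[:,0]-.61)<.07)&(P[:,1]>.28)&(P[:,1]<.44)&(P[:,2]>.165)&(P[:,2]<.24)]
    print("   head",len(h),mr(h),"top",mr(h[h[:,2]>.222]))
    g=h[h[:,1]<.345]; print("   ring end",mr(g),"z",np.round(np.percentile(g[:,2],[1,99]),3))
    f=P[(abs(P[:,0]-.61)<.12)&(abs(P[:,1]-.375)<.12)&(P[:,2]>.006)&(P[:,2]<.016)]; print("   foot",mr(f))
a,b=ps["scene"]["color"][120:320,270:470],ps["side"]["color"][170:370,90:290]
cv2.imwrite("pics/%s.png"%round(float(o["clock"])*100),cv2.resize(np.hstack([a,b])[:,:,::-1],None,fx=2,fy=2,interpolation=cv2.INTER_CUBIC))
E
python3 m.py; ls pics
```

```text
t 11.52 pos [0.5929 0.1618 0.2475] jaw deg 83.7 toolx [-0.002 -0.001 -1.   ] q7 [ 0.22  0.39 -0.73  1.43  0.26  1.42  0.94] F [-0.9 -0.1 -0.1] w 0.267
scene flask 356 z [0.169 0.204 0.231] [590.3 164.1  25.2  57.4  84.1]
   body [594.  172.   24.1  58.3  61.5] axis tilt top/bot means [array([0.602, 0.168, 0.205]), array([0.602, 0.168, 0.175])]
   head 1616 [610.8 359.7 125.1  64.5  84.1] top [610.5 356.5 119.   62.2  81.5]
   ring end [606.7 321.9  50.4  63.8  85.8] z [0.176 0.231]
   foot [645.  358.2 181.4 183.4  85.3]
side flask 381 z [0.17  0.203 0.231] [589.5 164.7  24.8  54.4  85.7]
   body [587.8 173.3  55.3  21.   16.7] axis tilt top/bot means [array([0.582, 0.172, 0.205]), array([0.582, 0.172, 0.176])]
   head 2147 [608.  359.1 126.6  60.3  87.7] top [608.3 356.3 120.5  58.3  86.6]
   ring end [606.2 320.3  49.6  60.2  88.9] z [0.177 0.232]
   foot [603.6 402.9 207.1 140.9  81.1]
1152.png
a.png
b.png
scene0.png
side0.png
w1.png
w2.png
w3.png
w4.png
```

Measured in the same cameras, the flask centre is (0.590, 0.164, 0.202) with its thin axis at about 85°. The lens face is at about (0.604, 0.297) with its axis at about 84.7°, so focus is about (0.595, 0.198). Remaining move: +5, +33 mm.

Emit:
step_arm(increments=[[0.01,0.001,0.006,0,0],[0.01,0.001,0.008,0,0],[0.01,0.001,0.008,-0.001,0],[0.01,0.001,0.007,-0.001,0],[0.01,0.001,0.004,0,0],[0.01,0,0,0,0],[0.01,0,0,0,0],[0.01,0,0,0,0],[0.01,0,0,0,0]])

```text
clock: 12.37
position: [0.5986, 0.195, 0.2463]
ee_rot: [0.039, 0.706, -0.039, 0.706]
ft_force: [0.1, -0.5, 0.6]
grip_width: 0.262
```

```bash
python3 m.py | grep -v foot; ls -t pics|head -1; cp pics/$(ls -t pics|head -1) pics/final.png
```

```text
t 12.37 pos [0.5986 0.195  0.2463] jaw deg 83.7 toolx [ 0. -0. -1.] q7 [ 0.15  0.43 -0.74  1.39  0.29  1.43  0.88] F [ 0.1 -0.5  0.6] w 0.262
scene flask 348 z [0.168 0.202 0.23 ] [597.6 196.9  26.4  52.6  86. ]
   body [601.4 205.3  23.8  55.2  59.4] axis tilt top/bot means [array([0.609, 0.201, 0.204]), array([0.609, 0.201, 0.175])]
   head 1614 [610.6 359.6 125.2  62.7  84.8] top [611.  357.2 119.8  62.   83.1]
   ring end [607.2 322.4  50.3  62.7  84.8] z [0.175 0.231]
side flask 392 z [0.168 0.203 0.23 ] [595.  197.6  25.9  53.4  86.6]
   body [591.9 205.9  55.8  23.5  20.3] axis tilt top/bot means [array([0.586, 0.205, 0.204]), array([0.587, 0.205, 0.175])]
   head 2143 [608.9 359.8 125.2  61.2  85.7] top [608.7 357.4 120.6  59.   87.6]
   ring end [605.8 321.7  49.   61.7  87.3] z [0.178 0.232]
1237.png
```

View pics/final.png

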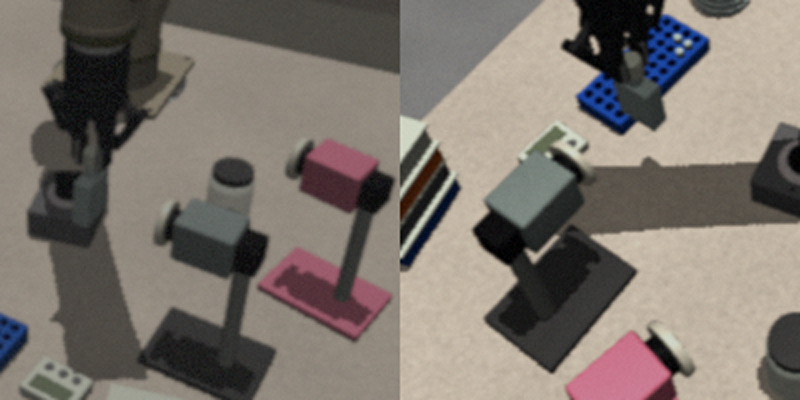

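The final view shows the flask held upright in front of the grey camera: scene half (90,195), side half (640,100), lens at (165,222). Its centre is about (0.596, 0.197, 0.201), with the flask axis at about 86° and the lens axis at about 85°. One last knob check, then handing in.

Run:
```python
from h import *
P=cloud(camera("side")).reshape(-1,3)
def mr(c,r,lo,hi):
    q=P[(abs(P[:,0]-c[0])<r)&(abs(P[:,1]-c[1])<r)&(P[:,2]>lo)&(P[:,2]<hi)]
    return len(q),[np.round(x,1) for x in cv2.minAreaRect((q[:,:2]*1000).astype(np.float32))] if len(q)>4 else 0
print("knob",mr((.438,.098),.045,.085,.1)); print("round cap",mr((.51,-.277),.04,.1,.115)); print("square cap",mr((.517,-.377),.04,.1,.115))
o=state(); print(np.abs(o["joint_velocities"]).max())
print(ticket.hand_in())
```

```text
knob (93, [array([438. ,  99.1]), array([12.2, 41.4]), np.float64(29.5)])
round cap (49, [array([ 508.3, -274.9]), array([21.2, 25.4]), np.float64(28.1)])
square cap (49, [array([ 518.5, -379.6]), array([22. , 26.5]), np.float64(30.4)])
t 12.52 pos [0.5985 0.1951 0.2464] jaw deg 83.7 toolx [ 0. -0. -1.] q7 [ 0.15  0.43 -0.74  1.39  0.29  1.43  0.88] F [-0.3 -0.7 -0.9] w 0.264
0.0018487348752678858
the job is handed in; nothing more can be done
None
```

The ring light is on and the flask is held up in front of the grey camera. I handed the job in at about 12.5 s; it reports no verdict.

- **Knob:** I gripped the bar and turned it clockwise. In the last check it had gone from +7.6° to about -60.5°, which is 1.19 rad (on), and it stayed there after release.
- **Flask:** I lifted it by its cap from the end compartment of the caddy. The flask centre is at about (0.596, 0.197, 0.201) m and the estimated focus point is (0.595, 0.198, 0.200).
- **Alignment:** The flask shows no visible tilt. Its broad side is square to the lens within about 2°, and the arm is still.
- **Other things:** The round and square bottles are where they were, within measuring noise. I did not re-measure the other bench items, but nothing passed near them, and the camera was not touched.

The cameras disagreed by about 5 mm in y: the wrist camera read lower than the two fixed ones. I used values in between for gripping, and measured the flask against the lens in the fixed cameras only. The remaining error should be a few millimetres, well inside the 18 mm allowed.

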